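# Ready the dark viewing box: shut the door, hold the flap balanced

## Robot

A 6-joint arm with a two-finger parallel gripper is mounted at the origin on a cart in front of the work surface, level with it; the furniture and walls round the work are solid. World frame = base frame: x ahead of the robot, y to its left, z up, the work surface at z = 0. Lengths are in m, angles in rad, forces in N, time in s.
With the tool pointing down it reaches from about 0.275 to 0.825 m from the base axis. Payload 5.2 kg.
Tool frame: the origin (TCP) lies at the very end of the fingers, on their centre line; the grasp point (between the pads) lies 19 mm behind it; z points along the fingers, y is the direction in which the jaws open and shut (so a half turn about z gives the same grasp; the last joint's range is limited). The gripper opens to 93 mm and grips with 3 to 60 N. Pads are 15 mm wide; open, the fingers measure 128 mm over their backs; the gripper's body (75 mm by 188 mm) begins 65 mm behind the grasp point.
Start: joints at [1.058, 0.259, 1.535, -0, 1.348, -0.203], TCP at [0.168, 0.524, 0.219] pointing down, gripper open.
Joint ranges: [-3.14, 3.14], [-0.91, 2.08], [0.19, 2.58], [-1.22, 4.36], [0.22, 2.71], [-3.12, 3.12]. Speed limits (rad/s): [2.57, 2.57, 3.14, 3.14, 3.14, 3.14].

## Interface

Orientations are given as a rotation vector (axis times angle).
In Python, from station import read_state, optics, workorder gives the robot as it stands. The module is installed in compiled form; this text tells all that it offers.
- The arm moves only by the tool carry_out, never from a script. Its argument "commands" is text: rows parted by semicolons, each of 7 numbers parted by spaces: the turn, a rotation vector about the tool's x, y, z in degrees, then the shift along the tool's x, y, z in m, then the finger opening in m, from 0 to 0.093. A call has 1 to 12 rows; each row is the pose to reach, as a shift and turn from the pose commanded when the call began, along the tool's axes at that moment; what a row does not reach only later rows make up. A row lasts 1/10 s, in which the tool goes at most 50 mm and 8.59 degrees, less where a joint would pass 70% of its speed; a pose out of reach is approached as far as the arm can. A call with a gripper value outside its range is refused whole. The fingers move at their own pace and stop on an object; "newtons" is the grip in N (left out, the last holds). Time passes only in rows, so rows that repeat a pose let the fingers close. It gives the time, the measured TCP pose, the force and the opening at its end, in the units of the state.
- read_state(): the state, without advancing time (a new reading comes with each control period).
- optics.grab_frame(name): name is "scene" or "top" or "wrist"; returns (picture, depth): 420x560x3 uint8, blue, green, red; 420x560 float32, m along the optical axis (not along the pixel's ray), 0 where there is no reading.
- optics.calibration(name): a dict with "mtx" (3x3 intrinsics, pixels), "R" (3x3) and "t" (3): a world point X has camera coordinates R X + t. Camera axes: x right, y down, z forward; pixel columns grow to the right and rows downward; lengths in m; the calibration is good to about 2 mm. A picture is of the moment at which its call begins: read the wrist's pose just before it. calibration takes no time and is no camera call; for the wrist camera it gives the pose at the moment of the call.
- workorder.finish_job(): hands the job in, once; it reports no verdict.
The state is a dict: "time_s": time; "qpos": joint angles; "joint_vel": joint speeds; "tau": joint torques, N m; "ee_pos": TCP position; "orientation": TCP orientation; "contact_force": force on the tool from outside, world axes, zero at the start; "moment": the same for the moment, N m; "finger_gap": opening from 0.0 (shut) to 1.0 (fully open).
Only numpy, scipy, OpenCV 4.12 (cv2) and the standard library are available. Lean on these libraries where they do the work, as an engineer would, in place of code of your own. Each camera call takes 0.05 s, during which the arm holds its last target.

## Task

Get the dark viewing box ready so that a colleague can look at the dish inside. First push its front door fully shut, until it seats on its catch, so that no room light gets in from the front; then take the wire handle of the light flap on top and swing the flap up until it stands upright on its hinge, in balance, shading the window from the ceiling lamps. The flap has no stay: never let it drop or go over backwards, and finish while still holding it upright by its handle, with the door still shut and the things around the box left where they are.

Things in the scene. Friction and masses are not known exactly. Their poses are not given: they have to be found in the camera images.
- viewbox: Dark viewing box: light grey sheet-metal housing, fixed, 180 deep x 240 wide x 115 high (mm). Origin: on the worktop, midway between its sides, 80 mm behind its front; x axis from its front (door side) to its back, y to its left seen from the front, z up. Place and yaw vary. On the rear of its top a dark hood, 110 deep x 150 wide x 47 high, rings the amber window; the front 65 mm are flat.
- door (a joint): Dark front door, 220 wide x 87 high, hinged upright at its left edge (+y). Rad: 0 shut, grows as its right edge swings out towards the robot; starts 0.2 to 0.36, stays where left. A sprung roller catch at the right edge touches at about 0.06, resists with about 7 N at the knob, is passed at about 0.02, then draws the door home to 0 and keeps it. A door resting on the roller is not shut.
- door_hinge (a point): Point on the door's upright hinge axis, 62 mm above the worktop, left end of the door.
- door_knob (a point): Centre of the front face of the door's round bright metal knob (22 mm diameter, 22 mm out from the door, does not turn), 62 mm above the worktop; along the door it is 187 mm from the hinge axis, and it stands 27 mm in front of the axis. Pushing here shuts the door. The flap's handle stays over the box's top, 25 mm behind the shut door's front face, 100 mm higher than the knob.
- flap (a joint): Light flap: dark plate 110 x 154 x 5 mm lying on the hood, hinged about a level axis at the hood's rear edge, parallel to the box's y. Rad: 0 lying level (its start), grows as its front edge swings up and back; 1.571 upright, its balance point; 2.15 leaning back on a stop. Hinge nearly frictionless: short of upright it falls shut, past it it falls back. 0.2 to 0.4 kg with handle.
- flap_hinge (a point): Middle of the flap's hinge axis, in the middle of the plate's thickness, 167 mm above the worktop, 98 mm behind the box's origin.
- flap_grip: Black grip sleeve, 12 mm diameter x 66 mm long, turning freely on the cross bar of the flap's U-shaped steel wire handle, so the gripper that pinches it may keep pointing down while the flap swings. The handle is stiff, fixed to the flap in its plane, 76 mm clear between its arms. Origin: middle of the sleeve; its y axis lies along the bar, parallel to the flap's hinge.
- flap_bar (a point): Middle of the handle's cross bar and of the sleeve: 158 mm from the hinge axis, 42 mm beyond the plate's edge. Flap down: 167 mm above the worktop, 51 mm above the box's top, 60 mm in front of the box's origin; fingers reach down before and behind the bar (at most 60 mm apart inside, to clear the plate). Flap upright: 325 mm above the worktop, straight above the hinge.
- tip_box: Bystander: pipette tip box with a blue-tinted lid, 89 x 122 x 71 mm, loose, standing to the left of the viewing box. Origin at the centre of its underside.
- spare_dish: Bystander: 61 mm petri dish, 15 mm high, loose, lying in front of the viewing box. Origin at the centre of its underside.
- forceps: Bystander: steel forceps 138 mm long, 9 mm high, loose, lying in front of the viewing box. Origin at the middle of its underside.

How it is judged:
By the outcome, as a careful person would: the job done as asked, in the order asked, and still so for the second after the job is handed in, while the arm keeps its last pose, push and grip.
It also fails if it takes over 64 s, if anything falls off the work surface, if the arm or the gripper's body presses on something with over 40 N, if the wrist force passes 120 N, or if a joint passes its speed limit or range.

## Working session

There is one attempt and no reset: what is moved stays moved. The work goes in short steps, Python scripts to look and compute and a tool call to move; the robot and the scene stay as the last step left them, time stands still between calls to the robot, and variables do not carry over. Pictures are saved under pics/ and viewed, and the job is handed in when it is done.

Besides the shell and the picture viewer there is one more tool, called after ">>>" as name(argument=value, ...) on one line, values as JSON. carry_out: Moves the arm, as the interface text tells. Its arguments: {"type":"object","properties":{"commands":{"type":"string"},"newtons":{"type":"number"}},"required":["commands"]}

```bash
mkdir -p pics; cat > h.py <<'E'
import numpy as np, cv2
from scipy.spatial.transform import Rotation as Ro
from station import read_state, optics, workorder
def grab(name,fn):
    p,d=optics.grab_frame(name); c=optics.calibration(name)
    cv2.imwrite('pics/'+fn+'.png',p); np.savez('pics/'+fn+'.npz',p=p,d=d,m=np.array(c['mtx']),R=np.array(c['R']),t=np.array(c['t']))
    return p,d
def cloud(fn):
    z=np.load('pics/'+fn+'.npz'); d=z['d']; v,u=np.mgrid[:d.shape[0],:d.shape[1]]
    K=z['m']; P=np.stack([(u-K[0,2])/K[0,0]*d,(v-K[1,2])/K[1,1]*d,d],-1)
    W=(P-z['t'])@z['R']; W[d==0]=np.nan
    return z['p'],W
def proj(fn,X):
    z=np.load('pics/'+fn+'.npz'); c=z['R']@np.array(X)+z['t']; q=z['m']@c; return q[:2]/q[2]
E
python3 - <<'E'
from h import *
for n in ('scene','top'): grab(n,n+'1')
s=read_state(); print(s)
E
```

```text
{'time_s': 0.1, 'qpos': array([ 1.05819863e+00,  2.59250536e-01,  1.53595366e+00, -1.61055918e-05,
        1.34796666e+00, -2.02801618e-01]), 'joint_vel': array([ 6.29727796e-05, -4.10785142e-04, -3.20024897e-03, -9.46641045e-04,
       -1.70953709e-03,  1.06982129e-04]), 'tau': array([ 2.14896085e-03, -4.38215411e+01, -2.84642619e+01,  7.22099002e-02,
        3.63602594e-02, -4.89812896e-05]), 'ee_pos': array([0.1674229 , 0.52340229, 0.21791938]), 'orientation': array([-4.84594243e-01, -3.10344780e+00,  2.33035890e-03]), 'contact_force': array([ 0.27889848,  0.02548956, -0.13992795]), 'moment': array([ 0.04022181,  0.01454744, -0.01061106]), 'finger_gap': 0.9989991601831758}
```

View pics/scene1.png

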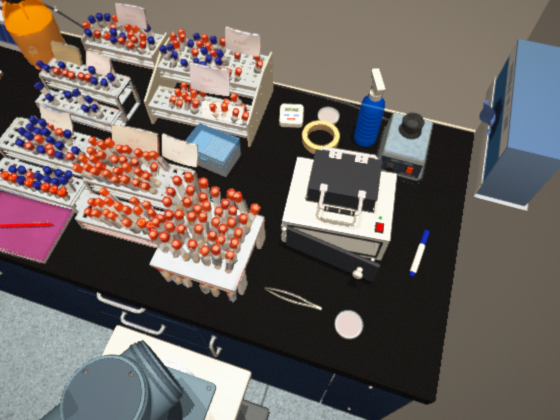

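View pics/top1.png

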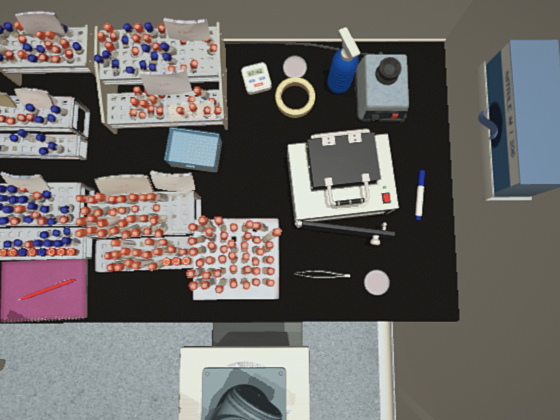

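The scene shows the box with its door ajar (top view: hinge at about (298,222), knob (377,238)), the flap lying on the hood, and the sleeve at about (347,202). The forceps are at (322,274) and the dish at (376,282). Next I'll measure these.

```bash
python3 - <<'E'
from h import *
for fn in('top1','scene1'):
    p,W=cloud(fn)
    print(fn,W[::100,::100].reshape(-1,3).round(2).tolist()[:6])
p,W=cloud('top1')
for n,(u,v) in dict(grip=(347,202),boxFL=(295,220),boxFR=(395,212),boxBL=(290,148),hoodFR=(380,184),hoodBL=(309,137),flapc=(345,160),knob=(377,240),doorR=(392,234),hinge=(300,225),dish=(376,282),forc=(330,274),tip=(195,150),base=(245,400),pen=(420,195)).items():
    print(n,W[v,u].round(4))
big=cv2.resize(p[120:300,270:440],None,fx=4.5,fy=3.3*1.36/1.0 if 0 else 4.5*0.74,interpolation=cv2.INTER_CUBIC)
big=cv2.resize(p[125:255,280:405],None,fx=4.5,fy=4.5,interpolation=cv2.INTER_CUBIC)
cv2.imwrite('pics/topbig.png',big)
E
```

```text
top1 [[0.96, 0.56, 0.19], [0.96, 0.33, 0.19], [0.96, 0.1, 0.18], [0.96, -0.14, 0.19], [0.96, -0.37, 0.19], [0.88, -0.54, 0.31]]
scene1 [[0.9, 0.92, 0.14], [0.96, 0.6, 0.17], [0.96, 0.27, 0.24], [0.96, -0.01, 0.3], [0.96, -0.25, 0.36], [0.96, -0.45, 0.4]]
grip [ 0.4858 -0.2375  0.1703]
boxFL [ 0.4602 -0.1255  0.046 ]
boxFR [ 0.4855 -0.3855 -0.0022]
boxBL [ 0.6254 -0.1128  0.1123]
hoodFR [ 0.537  -0.3244  0.1141]
hoodBL [ 0.6854 -0.1657 -0.0009]
flapc [ 0.5821 -0.2355  0.1683]
knob [ 0.408  -0.3217  0.0718]
doorR [ 0.4196 -0.3506  0.105 ]
hinge [ 0.4442 -0.1363  0.079 ]
dish [ 0.3073 -0.3279  0.013 ]
forc [ 0.3276 -0.2146 -0.0008]
tip [0.6321 0.1209 0.0709]
base [ 0.089  -0.0198  0.2682]
pen [ 0.5269 -0.4469  0.0153]
```

View pics/topbig.png

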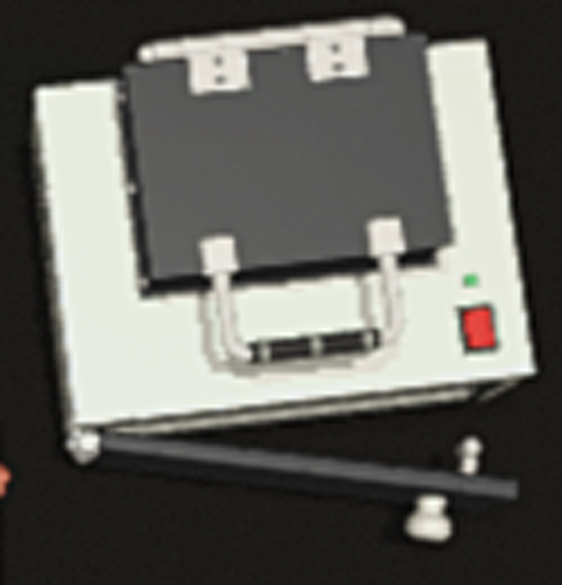

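```bash
python3 - <<'E'
from h import *
for fn in('top1','scene1'):
    p,W=cloud(fn)
    M=(W[...,0]>.35)&(W[...,0]<.75)&(W[...,1]>-.45)&(W[...,1]<-.05)
    A=W[M&(abs(W[...,2]-.115)<.006)][:,:2]
    r=cv2.minAreaRect(A.astype(np.float32)); print(fn,'top',r, cv2.boxPoints(r).round(4).tolist())
    B=W[M&(abs(W[...,2]-.169)<.006)]
    # plate: dark
    col=p[M&(abs(W[...,2]-.169)<.006)].astype(int)
    B2=B[(col.max(1)<120)&(B[:,0]>.51)]
    r=cv2.minAreaRect(B2[:,:2].astype(np.float32)); print('plate',r,cv2.boxPoints(r).round(4).tolist(), B2[:,2].mean(), len(B2))
    sl=(B[:,0]<.51); G=B[sl&(col.max(1)<100)]; print('sleeve',len(G),G.mean(0) if len(G) else 0, np.polyfit(G[:,1],G[:,0],1) if len(G)>5 else 0, G[:,1].min(),G[:,1].max(), G[:,2].max())
    # door top edge: z 0.09..0.112, x<0.46
    D=W[M&(W[...,2]>.085)&(W[...,2]<.113)&(W[...,0]<.46)]
    cd=p[M&(W[...,2]>.085)&(W[...,2]<.113)&(W[...,0]<.46)].astype(int)
    D=D[cd.max(1)<110]
    print('door',len(D), np.polyfit(D[:,1],D[:,0],1) if len(D) else 0, D.min(0),D.max(0))
    kk=M&(W[...,2]>.04)&(W[...,2]<.085)&(W[...,0]<.43)&(W[...,1]<-.28)&(p.max(-1)>150)
    print('knob',W[kk].mean(0),W[kk].min(0),W[kk].max(0),kk.sum())
E
```

```text
top1 top ((0.5067343711853027, -0.19845989346504211), (0.27212032675743103, 0.3277473747730255), 6.457839012145996) [[0.3531000018119812, -0.05090000107884407], [0.38999998569488525, -0.3765999972820282], [0.6603999733924866, -0.34599998593330383], [0.6234999895095825, -0.0203000009059906]]
plate ((0.584432065486908, -0.23254701495170593), (0.11341924220323563, 0.15189889073371887), 5.9667840003967285) [[0.5200999975204468, -0.16290000081062317], [0.5358999967575073, -0.3140000104904175], [0.6486999988555908, -0.30219998955726624], [0.6328999996185303, -0.15109999477863312]] 0.1689085268287666 2847
sleeve 100 [ 0.48500284 -0.2371114   0.17105345] [-0.23734327  0.42872605] -0.27302508993648267 -0.050659569161974234 0.17482324131055804
door 516 [0.13499849 0.46784788] [ 0.41608735 -0.35677124  0.08518451] [ 0.45994721 -0.13606525  0.11092669]
knob [ 0.40830242 -0.3180066   0.06914307] [ 0.39855191 -0.32757023  0.06348648] [ 0.42044363 -0.30839095  0.07660082] 59
scene1 top ((0.5067853927612305, -0.20370227098464966), (0.272737592458725, 0.31617456674575806), 6.067305088043213) [[0.3544999957084656, -0.0608999989926815], [0.3878999948501587, -0.37529999017715454], [0.6590999960899353, -0.3465000092983246], [0.6256999969482422, -0.032099999487400055]]
plate ((0.5781581401824951, -0.2334984540939331), (0.12754973769187927, 0.15370041131973267), 5.511541843414307) [[0.5073000192642212, -0.163100004196167], [0.5220999717712402, -0.31610000133514404], [0.6489999890327454, -0.30390000343322754], [0.6342999935150146, -0.1509000062942505]] 0.168926229850562 2523
sleeve 92 [ 0.48465867 -0.24284422  0.17096054] [-0.18492339  0.43975109] -0.27553948453058386 -0.05192122840396613 0.17493738306902368
door 799 [0.14164646 0.46731562] [ 0.41435016 -0.35731841  0.08504789] [ 0.45963553 -0.12671442  0.10887902]
knob [ 0.40697459 -0.31923152  0.06923321] [ 0.39633785 -0.32789455  0.06260548] [ 0.42045432 -0.30896871  0.07450114] 68
```

```bash
python3 - <<'E'
from h import *
from scipy.optimize import minimize
for fn in('top1','scene1'):
    p,W=cloud(fn)
    M=(W[...,0]>.44)&(W[...,0]<.70)&(W[...,1]>-.42)&(W[...,1]<-.08)&(abs(W[...,2]-.115)<.004)&(p.min(-1)>150)
    n,l,st,c=cv2.connectedComponentsWithStats(M.astype(np.uint8)); k=1+st[1:,4].argmax(); A=W[l==k]
    best=None
    for y in np.radians(np.arange(2,10,.25)):
        R=np.array([[np.cos(y),np.sin(y)],[-np.sin(y),np.cos(y)]]); L=A[:,:2]@R.T
        lo,hi=np.percentile(L,.7,axis=0),np.percentile(L,99.3,axis=0)
        a=np.prod(hi-lo)
        if best is None or a<best[0]: best=(a,np.degrees(y),hi-lo,R.T@((lo+hi)/2-[.01,0]))
    print(fn,st[k],best,A[:,2].mean())
    # tall stuff in arm sweep
    for r0 in (.3,.4,.5,.6):
        r=np.hypot(W[...,0],W[...,1]); m=(r>r0)&(r<r0+.1)&(W[...,0]>0.1)
        out=[]
        for a in range(80,-50,-10):
            an=np.degrees(np.arctan2(W[...,1],W[...,0])); mm=m&(an<a)&(an>a-10)
            out.append(round(float(np.nanmax(W[mm][:,2])),2) if mm.any() else None)
        print(r0,out)
E
```

```text
top1 [ 288  134  111   85 3035] (np.float64(0.04191807935466874), np.float64(6.000000000000001), array([0.17639022, 0.23764401]), array([ 0.54600677, -0.23722767])) 0.11502640973984785
0.3 [-0.8, -0.81, 0.01, 0.01, 0.11, 0.11, 0.22, 0.22, 0.22, 0.21, 0.01, 0.01, 0.01]
0.4 [0.25, 0.31, 0.02, 0.11, 0.17, 0.17, 0.22, 0.22, 0.22, 0.22, 0.12, 0.11, 0.02]
0.5 [0.23, 0.03, 0.08, 0.16, 0.17, 0.19, 0.18, 0.07, 0.01, 0.18, 0.18, 0.17, 0.11]
0.6 [0.02, 0.03, 0.14, 0.14, 0.19, 0.19, 0.08, 0.08, 0.12, 0.18, 0.18, 0.17, 0.51]
scene1 [ 282  158  114   83 3507] (np.float64(0.04179334357223209), np.float64(6.5), array([0.17604334, 0.23740372]), array([ 0.54487534, -0.23773637])) 0.11493880741934726
0.3 [None, None, 0.01, 0.01, 0.11, 0.11, 0.22, 0.22, 0.22, 0.21, 0.01, 0.01, 0.01]
0.4 [None, 0.02, 0.02, 0.11, 0.17, 0.17, 0.22, 0.22, 0.22, 0.21, 0.12, 0.11, 0.02]
0.5 [-0.81, 0.03, 0.08, 0.16, 0.17, 0.19, 0.18, 0.07, 0.01, 0.17, 0.18, 0.17, 0.11]
0.6 [-0.25, 0.02, 0.14, 0.14, 0.19, 0.19, 0.08, 0.08, 0.12, 0.18, 0.18, 0.17, 0.51]
```

```bash
cat >> h.py <<'E'
YAW=np.radians(6.2); O=np.array([.546,-.2375])
ex=np.array([np.cos(YAW),np.sin(YAW),0]); ey=np.array([-np.sin(YAW),np.cos(YAW),0])
def loc(x,y,z): return np.array([O[0],O[1],0])+ex*x+ey*y+np.array([0,0,z])
def tolocal(P): d=np.array(P)-[O[0],O[1],0]; return np.array([d@ex,d@ey,d[2]])
def rel(R0,p0,R1,p1):
    return np.r_[np.degrees((R0.inv()*R1).as_rotvec()), R0.inv().apply(np.array(p1)-p0)].round(4)
def pose():
    s=read_state(); return Ro.from_rotvec(s['orientation']),s['ee_pos']
# push orientation: tool x along +-ex, pointing down tilted forward by t
def Rpush(t,sgn=1):
    z=np.sin(t)*ex-np.cos(t)*np.array([0,0,1]); y=-sgn*ey; x=np.cross(y,z); return Ro.from_matrix(np.c_[x,y,z])
def Rgrip(sgn=1):
    z=np.array([0,0,-1.]); y=sgn*ex; x=np.cross(y,z); return Ro.from_matrix(np.c_[x,y,z])
E
python3 - <<'E'
from h import *
R,p=pose(); print(R.as_matrix().round(3))
for s in(1,-1):
    print('push',s,Rpush(np.radians(15),s).as_matrix().round(2).tolist(), rel(R,p,Rpush(np.radians(15),s),loc(-.2,-.07,.15)))
    print('grip',s,rel(R,p,Rgrip(s),loc(-.2,0,.25)))
print(rel(R,p,R,[.3,.38,.3]),rel(R,p,R,[.43,.15,.3]))
E
```

```text
[[-0.952  0.305 -0.001]
 [ 0.305  0.952 -0.001]
 [ 0.    -0.002 -1.   ]]
push 1 [[0.96, 0.11, 0.26], [0.1, -0.99, 0.03], [0.26, 0.0, -0.97]] [-2.043790e+01  4.439500e+00  1.548633e+02 -4.382000e-01 -7.543000e-01
  6.900000e-02]
grip 1 [-8.87000e-02  3.58000e-02  6.60502e+01 -4.09700e-01 -6.90500e-01
 -3.11000e-02]
push -1 [[-0.96, -0.11, 0.26], [-0.1, 0.99, 0.03], [-0.26, -0.0, -0.97]] [ -3.2183 -14.8161 -23.8014  -0.4382  -0.7543   0.069 ]
grip -1 [-4.010000e-02 -9.950000e-02 -1.139498e+02 -4.097000e-01 -6.905000e-01
 -3.110000e-02]
[ 0.      0.      0.     -0.17   -0.0963 -0.082 ] [ 0.      0.      0.     -0.3639 -0.2757 -0.0818]
```

>>> carry_out(commands="0 0 0 0 0 -0.04 0.02; 0 0 0 0 0 -0.085 0.01; 0 0 0 -0.04 -0.025 -0.085 0; 0 0 0 -0.08 -0.05 -0.085 0; 0 0 0 -0.125 -0.07 -0.085 0; 0 0 0 -0.17 -0.095 -0.085 0; 0 0 0 -0.2 -0.125 -0.085 0; 0 0 0 -0.23 -0.155 -0.085 0; 0 0 0 -0.26 -0.185 -0.085 0; 0 0 0 -0.295 -0.215 -0.085 0; 0 0 0 -0.33 -0.245 -0.085 0; 0 0 0 -0.36 -0.275 -0.085 0", newtons=20)

```text
time_s: 1.3
ee_pos: [0.4273, 0.1503, 0.3034]
orientation: [-0.485, -3.104, 0.0]
contact_force: [0.1, -0.2, -0.4]
finger_gap: 0.03
```

```bash
python3 - <<'E'
from h import *
R,p=pose(); print(p, read_state()['qpos'].round(2))
for P in ([.40,-.10,.30],[.33,-.28,.25]): print(rel(R,p,R,P))
print(rel(R,p,Rpush(np.radians(15),-1),loc(-.205,-.07,.2)),loc(-.205,-.07,.2))
E
```

```text
[0.4273418  0.15027708 0.30339922] [ 0.09  0.03  1.6  -0.    1.51 -1.17]
[ 0.      0.      0.     -0.0503 -0.2467  0.0034]
[ 0.      0.      0.     -0.0386 -0.4394  0.0535]
[ -3.1439 -14.7903 -23.8307  -0.0725  -0.4803   0.1035] [ 0.34975901 -0.32923044  0.2       ]
```

>>> carry_out(commands="0 0 0 -0.01 -0.045 0 0; 0 0 0 -0.02 -0.09 0 0; 0 0 0 -0.03 -0.135 0 0; 0 0 0 -0.04 -0.18 0 0; -0.6 -3 -4.8 -0.05 -0.225 0 0; -1.2 -5.9 -9.5 -0.055 -0.27 0.01 0; -1.9 -8.9 -14.3 -0.06 -0.315 0.02 0; -2.5 -11.8 -19 -0.065 -0.36 0.03 0; -3.1 -14.8 -23.8 -0.07 -0.405 0.045 0; -3.1 -14.8 -23.8 -0.072 -0.445 0.075 0; -3.1 -14.8 -23.8 -0.0725 -0.48 0.1035 0; -3.1 -14.8 -23.8 -0.0725 -0.48 0.1035 0")

```text
time_s: 2.5
ee_pos: [0.3471, -0.3293, 0.1972]
orientation: [-0.15, 2.878, 0.023]
contact_force: [-1.0, -0.1, -0.0]
finger_gap: 0.003
```

```bash
python3 - <<'E'
from h import *
R,p=pose(); print(p, tolocal(p),R.as_matrix().round(3).tolist())
grab('wrist','w1');grab('top','t2')
print(rel(R,p,Rpush(np.radians(15),-1),loc(-.185,-.07,.055)))
E
```

```text
[ 0.34714936 -0.32926027  0.19723538] [-0.20759761 -0.06974782  0.19723538] [[-0.961, -0.104, 0.256], [-0.1, 0.995, 0.029], [-0.257, 0.002, -0.966]]
[ 0.0689 -0.0923 -0.2526  0.0148 -0.0005  0.1433]
```

View pics/w1.png

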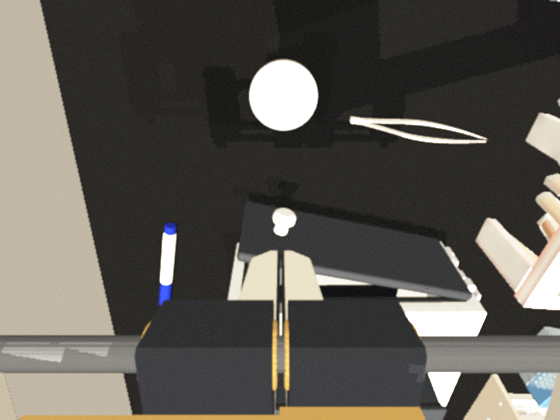

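View pics/t2.png

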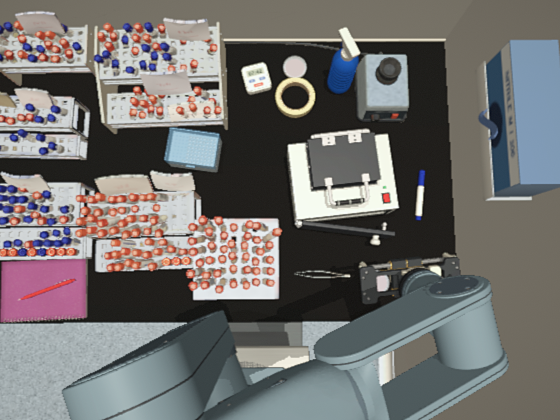

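The knob is at (284,215) in the wrist picture, in line with the closed fingers. The dish, pen and forceps are clear, so I'll go down in front of the knob.

>>> carry_out(commands="0 0 0 0.004 0 0.035 0; 0 0 0 0.008 0 0.07 0; 0 0 0 0.012 0 0.105 0; 0 0 0 0.015 0 0.135 0; 0 0 0 0.015 0 0.143 0; 0 0 0 0.015 0 0.143 0")

```text
time_s: 3.2
ee_pos: [0.3723, -0.3234, 0.0581]
orientation: [-0.157, 2.876, 0.023]
contact_force: [0.5, -0.1, 0.8]
finger_gap: 0.004
```

```bash
python3 - <<'E'
from h import *
R,p=pose(); print(p, tolocal(p), read_state()['contact_force'])
print(rel(R,p,R,p+ex*.1+ey*-.005))
grab('wrist','w2')
E
```

```text
[ 0.37230075 -0.32341407  0.05809335] [-0.18196194 -0.06665215  0.05809335] [ 0.50303638 -0.05957252  0.78010221]
[ 0.      0.      0.     -0.0966 -0.0051  0.0259]
```

View pics/w2.png

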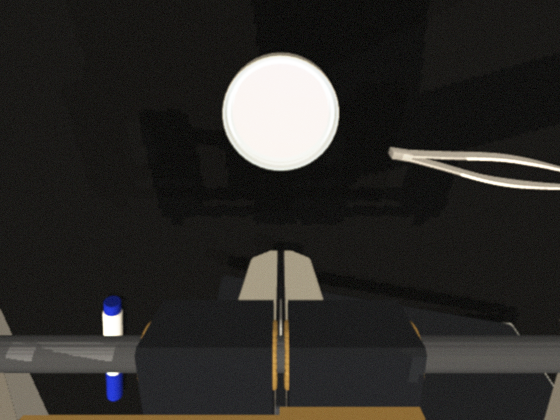

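>>> carry_out(commands="0 0 0 -0.0077 -0.0005 0.002 0; 0 0 0 -0.0155 -0.001 0.004 0; 0 0 0 -0.0213 -0.0013 0.0055 0; 0 0 0 -0.027 -0.0016 0.007 0; 0 0 0 -0.033 -0.002 0.0086 0; 0 0 0 -0.0386 -0.0025 0.0104 0; 0 0 0 -0.0435 -0.003 0.0117 0; 0 0 0 -0.0483 -0.0035 0.013 0; 0 0 0 -0.0522 -0.004 0.014 0; 0 0 0 -0.0522 -0.004 0.014 0")

```text
time_s: 4.25
ee_pos: [0.4264, -0.3229, 0.0581]
orientation: [-0.156, 2.876, 0.02]
contact_force: [-0.7, -0.3, -0.3]
finger_gap: 0.003
```

```bash
python3 - <<'E'
from h import *
R,p=pose(); print(p, tolocal(p), read_state()['contact_force'])
for fn,n in (('scene','s3'),('top','t3')): grab(fn,n)
p,W=cloud('t3'); M=(W[...,2]>.085)&(W[...,2]<.108)&(W[...,0]>.38)&(W[...,0]<.47)&(W[...,1]>-.36)&(W[...,1]<-.13)&(p.max(-1)<110)
L=np.array([tolocal(q) for q in W[M]]); print(len(L),np.polyfit(L[:,1],L[:,0],1))
a=cv2.imread('pics/s3.png')[140:290,260:420]; cv2.imwrite('pics/s3b.png',cv2.resize(a,None,fx=4,fy=4,interpolation=cv2.INTER_CUBIC))
E
```

```text
[ 0.42642953 -0.32290719  0.05811333] [-0.12809502 -0.07199411  0.05811333] [-0.72965348 -0.32572469 -0.2943403 ]
501 [ 0.04123972 -0.08929853]
```

View pics/s3b.png

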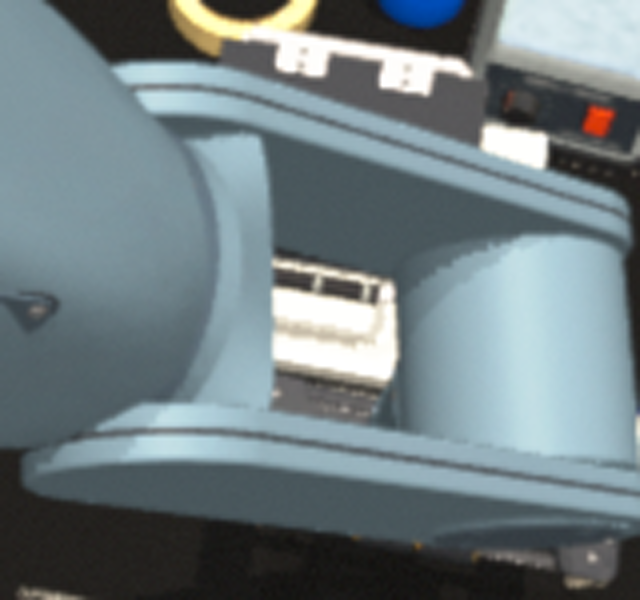

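>>> carry_out(commands="0 0 0 -0.0029 -0.0002 0.0008 0; 0 0 0 -0.0058 -0.0003 0.0016 0; 0 0 0 -0.0077 -0.0004 0.0021 0; 0 0 0 -0.0097 -0.0005 0.0026 0; 0 0 0 -0.0116 -0.0006 0.0031 0; 0 0 0 -0.0116 -0.0006 0.0031 0")

```text
time_s: 4.95
ee_pos: [0.4349, -0.3225, 0.0579]
orientation: [-0.159, 2.881, 0.019]
contact_force: [-20.0, -1.4, 11.1]
finger_gap: 0.009
```

>>> carry_out(commands="0 0 0 -0.002 0 0.0005 0; 0 0 0 -0.003 0 0.0008 0; 0 0 0 -0.004 0 0.001 0; 0 0 0 -0.005 0 0.0013 0; 0 0 0 -0.005 0 0.0013 0")

```text
time_s: 5.45
ee_pos: [0.4356, -0.3224, 0.0578]
orientation: [-0.163, 2.888, 0.019]
contact_force: [-44.9, -4.2, 25.4]
finger_gap: 0.008
```

```bash
python3 - <<'E'
from h import *
R,p=pose(); print(p, tolocal(p), read_state()['contact_force'])
grab('top','t4')
p,W=cloud('t4'); M=(W[...,2]>.085)&(W[...,2]<.108)&(W[...,0]>.38)&(W[...,0]<.47)&(W[...,1]>-.36)&(W[...,1]<-.13)&(p.max(-1)<110)
L=np.array([tolocal(q) for q in W[M]]); print(len(L),np.polyfit(L[:,1],L[:,0],1))
E
```

```text
[ 0.43561376 -0.32240198  0.05779557] [-0.11890994 -0.07248375  0.05779557] [-44.91750417  -4.16509979  25.4305377 ]
431 [ 0.01348454 -0.08638632]
```

>>> carry_out(commands="0 0 0 0.006 0 -0.0015 0; 0 0 0 0.015 0 -0.004 0; 0 0 0 0.03 0 -0.008 0; 0 0 0 0.045 0 -0.025 0; 0 0 0 0.055 0 -0.06 0; 0 0 0 0.065 0 -0.1 0; 0 0 0 0.08 0 -0.14 0; 0 0 0 0.08 0 -0.14 0")

```text
time_s: 6.3
ee_pos: [0.3298, -0.3368, 0.1771]
orientation: [-0.155, 2.873, 0.007]
contact_force: [0.0, 0.1, 0.6]
finger_gap: 0.007
```

```bash
python3 - <<'E'
from h import *
R,p=pose(); print(p, tolocal(p), read_state()['contact_force'])
grab('top','t5');grab('wrist','w5')
for n in('t5','w5'):
  p,W=cloud(n); M=(W[...,2]>.085)&(W[...,2]<.108)&(W[...,0]>.38)&(W[...,0]<.48)&(W[...,1]>-.36)&(W[...,1]<-.13)&(p.max(-1)<110)
  L=np.array([tolocal(q) for q in W[M]]); print(len(L),np.polyfit(L[:,1],L[:,0],1) if len(L)>3 else 0)
cv2.imwrite('pics/t5b.png',cv2.resize(cv2.imread('pics/t5.png')[125:255,280:405],None,fx=4.5,fy=4.5,interpolation=cv2.INTER_CUBIC))
E
```

```text
[ 0.32982561 -0.33683408  0.17711613] [-0.22563799 -0.07540637  0.17711613] [0.04671772 0.0794049  0.63576897]
505 [-0.00161363 -0.08589066]
1209 [-0.00809662 -0.08833987]
```

View pics/t5b.png

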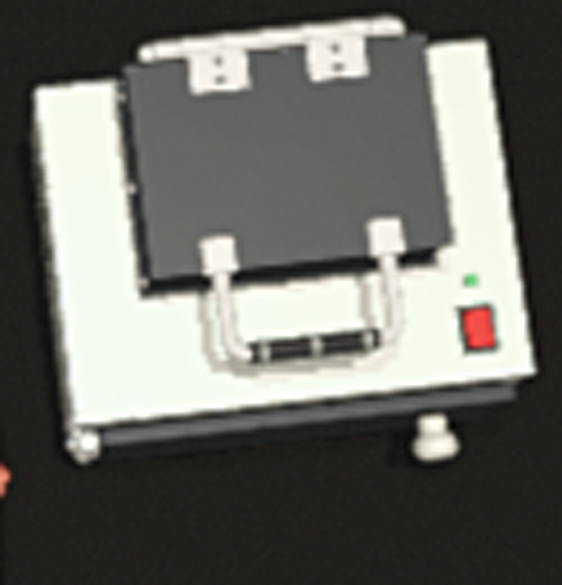

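View pics/w5.png

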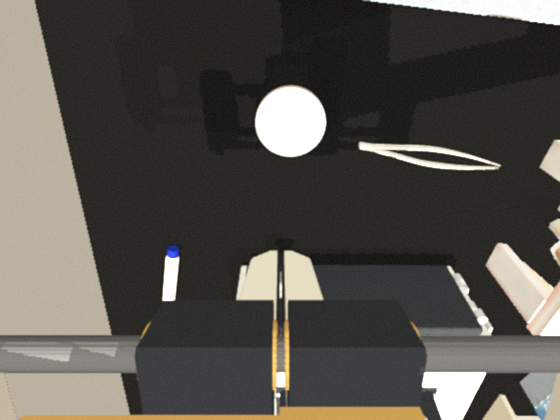

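The door edge, from (100,437) to (515,392) in the crop, is parallel to the box front (slope about 0), so it is seated. Next I'll measure the handle and go above the grip.

```bash
python3 - <<'E'
from h import *
for n in('t5','top1','scene1'):
  p,W=cloud(n); L=np.stack([(W[...,0]-O[0])*ex[0]+(W[...,1]-O[1])*ex[1],(W[...,0]-O[0])*ey[0]+(W[...,1]-O[1])*ey[1],W[...,2]],-1)
  M=(abs(L[...,1])<.025)&(L[...,0]<-.03)&(L[...,0]>-.09)&(L[...,2]>.158)&(L[...,2]<.18)
  A=L[M]; print(n,len(A),A.mean(0),np.percentile(A,[3,97],axis=0).round(4).tolist(),np.polyfit(A[:,1],A[:,0],1))
  M=(abs(L[...,1])<.065)&(L[...,0]<-.03)&(L[...,0]>-.09)&(L[...,2]>.158)&(L[...,2]<.18)
  A=L[M]; print('handle y',A[:,1].min(),A[:,1].max())
R,p=pose()
print(rel(R,p,Rgrip(1),loc(-.12,0,.28)))
print(rel(R,p,Rgrip(1),loc(-.061,0,.23)))
print(read_state()['qpos'])
E
```

```text
t5 122 [-5.96608468e-02 -1.04213888e-04  1.70963290e-01] [[-0.0649, -0.0239, 0.1665], [-0.0537, 0.0243, 0.175]] [ 0.00158349 -0.05966068]
handle y -0.04620640790355745 0.04576966066111449
top1 124 [-0.0596391  -0.0001991   0.17100804] [[-0.0649, -0.0244, 0.1663], [-0.054, 0.024, 0.1748]] [ 0.00126243 -0.05963885]
handle y -0.04586306219700312 0.04570226817115634
scene1 133 [-0.06142859 -0.00028642  0.17040821] [[-0.0656, -0.0231, 0.1646], [-0.0551, 0.0231, 0.1749]] [ 0.00419146 -0.06142739]
handle y -0.04583055898317746 0.04558102945621601
[ 1.16872e+01  1.19651e+01  8.93728e+01 -1.29000e-01  7.29000e-02
 -7.58000e-02]
[ 1.16872e+01  1.19651e+01  8.93728e+01 -1.72900e-01  7.32000e-02
 -1.22000e-02]
[-1.23949926  0.06779065  1.91897657  0.28629545  1.10890475 -3.03981307]
```

>>> carry_out(commands="1.06 1.09 8.12 -0.01 0.006 -0.02 0; 2.12 2.18 16.25 -0.02 0.012 -0.035 0; 3.19 3.26 24.4 -0.032 0.018 -0.05 0.01; 4.25 4.35 32.5 -0.045 0.025 -0.06 0.02; 5.3 5.4 40.6 -0.057 0.032 -0.07 0.03; 6.4 6.5 48.7 -0.07 0.039 -0.076 0.04; 7.4 7.6 56.9 -0.082 0.046 -0.076 0.05; 8.5 8.7 65 -0.095 0.053 -0.076 0.05; 9.6 9.8 73.1 -0.107 0.06 -0.076 0.05; 10.6 10.9 81.2 -0.119 0.067 -0.076 0.05; 11.69 11.97 89.37 -0.129 0.0729 -0.0758 0.05; 11.69 11.97 89.37 -0.129 0.0729 -0.0758 0.05")

```text
time_s: 7.6
ee_pos: [0.4283, -0.2486, 0.2773]
orientation: [-2.091, -2.337, -0.003]
contact_force: [-0.1, 0.4, -0.3]
finger_gap: 0.536
```

```bash
python3 - <<'E'
from h import *
R,p=pose(); print(p, tolocal(p), read_state()['contact_force'],R.as_matrix().round(3).tolist())
print(rel(R,p,Rgrip(1),loc(-.060,0,.20)))
print(rel(R,p,Rgrip(1),loc(-.060,0,.148)))
print(read_state()['qpos'])
E
```

```text
[ 0.42826605 -0.24858185  0.27734013] [-0.11824215  0.00169816  0.27734013] [-0.09793022  0.40106382 -0.26130328] [[-0.111, 0.994, -0.003], [0.994, 0.111, 0.005], [0.005, -0.003, -1.0]]
[-0.1458 -0.3104  0.1723 -0.0023  0.0584  0.0772]
[-0.1458 -0.3104  0.1723 -0.0026  0.0586  0.1292]
[-0.75278825  0.12785088  1.55524275  0.00160072  1.46426976 -0.86417987]
```

>>> carry_out(commands="-0.1 -0.3 0.2 -0.001 0.02 0.015 0.05; -0.1 -0.3 0.2 -0.002 0.04 0.03 0.05; -0.1 -0.3 0.2 -0.0025 0.0585 0.05 0.05; -0.1 -0.3 0.2 -0.0025 0.0585 0.065 0.05; -0.1 -0.3 0.2 -0.0025 0.0585 0.065 0.05")

```text
time_s: 8.1
ee_pos: [0.4836, -0.2444, 0.2104]
orientation: [-2.092, -2.338, 0.003]
contact_force: [-0.2, 0.1, -0.4]
finger_gap: 0.541
```

```bash
python3 - <<'E'
from h import *
R,p=pose(); print(p, tolocal(p), read_state()['contact_force'],R.as_matrix().round(3).tolist(),read_state()['finger_gap']*93)
grab('wrist','w6'); grab('scene','s6')
print(rel(R,p,Rgrip(1),loc(-.060,0,.148)))
E
```

```text
[ 0.48360014 -0.24441122  0.21041912] [-6.27812845e-02 -1.31650272e-04  2.10419122e-01] [-0.24899421  0.13709465 -0.35187387] [[-0.111, 0.994, -0.004], [0.994, 0.111, 0.001], [0.002, -0.004, -1.0]] 50.301817138724346
[-0.2358 -0.1117  0.1496  0.      0.003   0.0624]
```

View pics/w6.png

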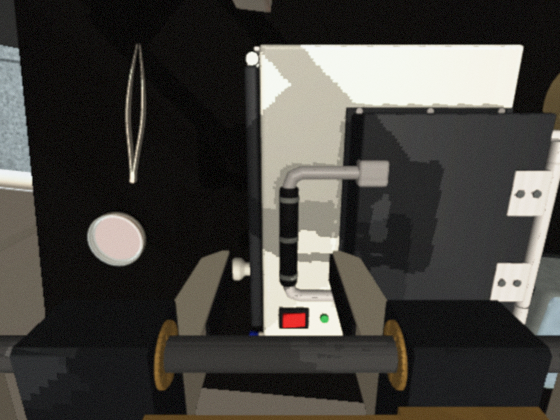

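The wrist picture shows the sleeve at (288,240), midway between the open fingers (about 225 and 335). I'll go down and grip.

>>> carry_out(commands="0 0 0 0 0.0025 0.015 0.05; 0 0 0 0 0.0025 0.03 0.05; 0 0 0 0 0.0025 0.045 0.05; 0 0 0 0 0.0025 0.06 0.05; 0 0 0 0 0.0025 0.06 0.05; 0 0 0 0 0.0025 0.06 0.05")

```text
time_s: 8.8
ee_pos: [0.4877, -0.2462, 0.1552]
orientation: [2.098, 2.334, -0.002]
contact_force: [-0.2, 0.3, 0.0]
finger_gap: 0.536
```

```bash
python3 - <<'E'
from h import *
R,p=pose(); print(p, tolocal(p), read_state()['contact_force'])
E
```

```text
[ 0.48769948 -0.24620467  0.15517049] [-0.05889962 -0.00235734  0.15517049] [-0.24992634  0.25870178  0.03088824]
```

>>> carry_out(commands="0 0 0 0.001 -0.001 0.007 0.05; 0 0 0 0.001 -0.001 0.007 0.05; 0 0 0 0.001 -0.001 0.007 0.03; 0 0 0 0.001 -0.001 0.007 0.02; 0 0 0 0.001 -0.001 0.007 0.01; 0 0 0 0.001 -0.001 0.007 0.005; 0 0 0 0.001 -0.001 0.007 0.005; 0 0 0 0.001 -0.001 0.007 0.005; 0 0 0 0.001 -0.001 0.007 0.005; 0 0 0 0.001 -0.001 0.007 0.005", newtons=30)

```text
time_s: 9.8
ee_pos: [0.4886, -0.2448, 0.1476]
orientation: [2.097, 2.331, 0.002]
contact_force: [5.6, 1.1, -0.6]
finger_gap: 0.121
```

```bash
python3 - <<'E'
from h import *
R,p=pose(); s=read_state(); print(p, tolocal(p), s['contact_force'],s['finger_gap']*93, R.as_matrix().round(3).tolist(),s['qpos'])
E
```

```text
[ 0.48862445 -0.24483997  0.14763081] [-0.05783267 -0.00110051  0.14763081] [ 5.64084458  1.08353057 -0.59034924] 11.235203837487495 [[-0.106, 0.994, 0.005], [0.994, 0.106, -0.003], [-0.004, 0.005, -1.0]] [-6.69237924e-01  3.06697350e-01  1.65162092e+00  9.15822916e-04
  1.17724956e+00 -7.75451738e-01]
```

>>> carry_out(commands="0 0 0 0 0.0002 -0.0083 0.005; 0 0 0 0 0.0009 -0.0165 0.005; 0 0 0 0 0.002 -0.0247 0.005; 0 0 0 0 0.0035 -0.0329 0.005; 0 0 0 0 0.0054 -0.0409 0.005; 0 0 0 0 0.0077 -0.0488 0.005; 0 0 0 0 0.0105 -0.0566 0.005; 0 0 0 0 0.0137 -0.0643 0.005; 0 0 0 0 0.0172 -0.0717 0.005; 0 0 0 0 0.0212 -0.079 0.005; 0 0 0 0 0.0255 -0.0861 0.005; 0 0 0 0 0.0302 -0.0929 0.005")

```text
time_s: 11.0
ee_pos: [0.518, -0.2415, 0.2398]
orientation: [2.098, 2.333, 0.0]
contact_force: [6.4, -1.3, -5.8]
finger_gap: 0.121
```

```bash
cat >> h.py <<'E'
def st():
    R,p=pose(); s=read_state(); l=tolocal(p); d=[.098-l[0],l[2]+.019-.167]
    f=s['contact_force']; print(l.round(4),'F',[round(float(f@ex),1),round(float(f@ey),1),round(float(f[2]),1)],'gap',round(s['finger_gap']*93,1),'theta',round(float(np.degrees(np.arctan2(d[1],d[0]))),2),'r',np.hypot(*d).round(4)); print(R.as_matrix().round(3).tolist(),s['qpos'].round(2))
E
python3 - <<'E'
from h import *
st(); grab('scene','s7'); grab('top','t7')
E
```

```text
[-0.0282 -0.001   0.2398] F [6.2, -2.0, -5.8] gap 11.2 theta 36.03 r 0.1561
[[-0.106, 0.994, 0.003], [0.994, 0.106, -0.003], [-0.003, 0.003, -1.0]] [-0.63  0.28  1.45 -0.    1.4  -0.74]
```

View pics/s7.png

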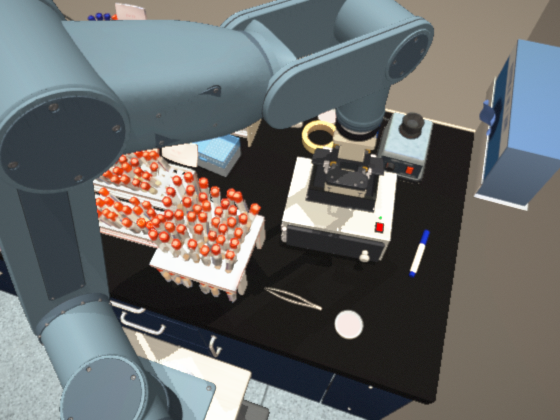

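The flap is about 36° up and held. The knob and the shut door are visible at (365,257), and the dish, forceps and pen haven't moved. I'll keep swinging it up.

>>> carry_out(commands="0 0 0 0 0.005 -0.0066 0.005; 0 0 0 0 0.0104 -0.0128 0.005; 0 0 0 0 0.0161 -0.0189 0.005; 0 0 0 0 0.0221 -0.0245 0.005; 0 0 0 0 0.0284 -0.0299 0.005; 0 0 0 0 0.035 -0.035 0.005; 0 0 0 0 0.0418 -0.0396 0.005; 0 0 0 0 0.0488 -0.044 0.005; 0 0 0 0 0.0561 -0.0479 0.005; 0 0 0 0 0.0636 -0.0515 0.005; 0 0 0 0 0.0712 -0.0546 0.005; 0 0 0 0 0.079 -0.0574 0.005")

```text
time_s: 12.3
ee_pos: [0.5953, -0.233, 0.2974]
orientation: [2.1, 2.335, -0.003]
contact_force: [2.6, -2.9, -9.5]
finger_gap: 0.118
```

```bash
python3 - <<'E'
from h import *
st()
E
```

```text
[ 0.0495 -0.0008  0.2974] F [2.3, -3.1, -9.5] gap 11.0 theta 72.01 r 0.1571
[[-0.106, 0.994, -0.0], [0.994, 0.106, -0.003], [-0.003, -0.0, -1.0]] [-0.55  0.39  1.16 -0.    1.59 -0.65]
```

>>> carry_out(commands="0 0 0 0 0.004 -0.001 0.005; 0 0 0 0 0.0079 -0.002 0.005; 0 0 0 0 0.012 -0.003 0.005; 0 0 0 0 0.016 -0.0037 0.005; 0 0 0 0 0.02 -0.0044 0.005; 0 0 0 0 0.0241 -0.005 0.005; 0 0 0 0 0.0282 -0.0055 0.005; 0 0 0 0 0.0323 -0.006 0.005; 0 0 0 0 0.0365 -0.0063 0.005; 0 0 0 0 0.0406 -0.0065 0.005; 0 0 0 0 0.0447 -0.0067 0.005; 0 0 0 0 0.0447 -0.0067 0.005")

```text
time_s: 13.5
ee_pos: [0.6404, -0.2281, 0.3055]
orientation: [2.097, 2.333, -0.001]
contact_force: [-0.3, 0.7, 6.0]
finger_gap: 0.115
```

```bash
python3 - <<'E'
from h import *
st(); grab('scene','s8'); grab('top','t8'); grab('wrist','w8')
cv2.imwrite('pics/s8b.png',cv2.resize(cv2.imread('pics/s8.png')[60:290,260:460],None,fx=2.6,fy=2.6,interpolation=cv2.INTER_CUBIC))
for n in('s8','t8','w8'):
    p,W=cloud(n); L=np.stack([(W[...,0]-O[0])*ex[0]+(W[...,1]-O[1])*ex[1],(W[...,0]-O[0])*ey[0]+(W[...,1]-O[1])*ey[1],W[...,2]],-1)
    M=(abs(L[...,1])<.076)&(abs(L[...,0]-.098)<.04)&(L[...,2]>.185)&(L[...,2]<.278)
    print(n,M.sum(),[ (z,(L[M&(abs(L[...,2]-z)<.01)][:,0].mean()).round(4),(M&(abs(L[...,2]-z)<.01)).sum()) for z in(.19,.21,.23,.25,.27) if (M&(abs(L[...,2]-z)<.01)).any()])
E
```

```text
[ 0.0948 -0.0009  0.3055] F [-0.2, 0.7, 6.0] gap 10.7 theta 88.85 r 0.1575
[[-0.106, 0.994, 0.003], [0.994, 0.106, -0.004], [-0.004, 0.003, -1.0]] [-0.51  0.47  1.03 -0.    1.64 -0.61]
s8 1894 [(0.19, np.float64(0.0942), np.int64(281)), (0.21, np.float64(0.0936), np.int64(380)), (0.23, np.float64(0.0929), np.int64(400)), (0.25, np.float64(0.0922), np.int64(417)), (0.27, np.float64(0.0919), np.int64(416))]
t8 418 [(0.19, np.float64(0.0943), np.int64(32)), (0.21, np.float64(0.0936), np.int64(62)), (0.23, np.float64(0.0929), np.int64(101)), (0.25, np.float64(0.0922), np.int64(107)), (0.27, np.float64(0.0919), np.int64(116))]
w8 207 [(0.19, np.float64(0.1029), np.int64(29)), (0.21, np.float64(0.1021), np.int64(35)), (0.23, np.float64(0.0992), np.int64(3)), (0.25, np.float64(0.0997), np.int64(17)), (0.27, np.float64(0.0969), np.int64(123))]
```

View pics/s8b.png

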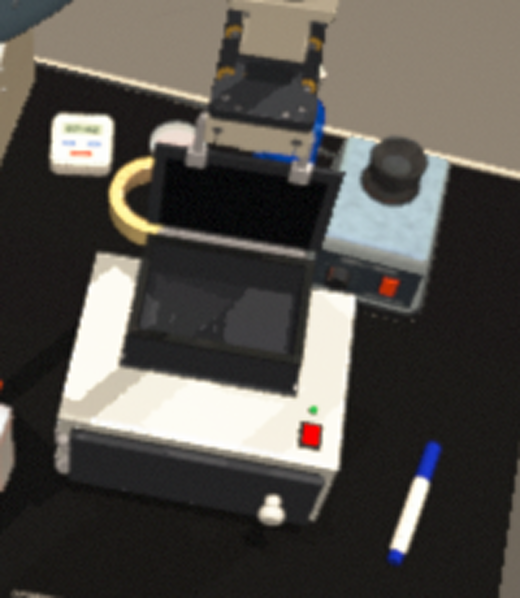

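View pics/w8.png

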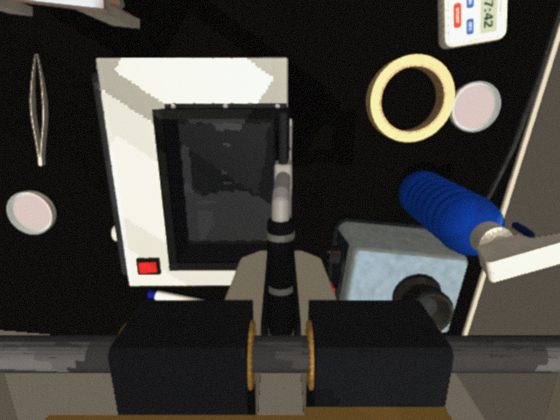

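Depth on the flap's front face puts it about 1.6° short of upright, and forward kinematics says about 1.2°. The bar needs about 4 mm more, with a little lift to relieve the 6 N downward load.

>>> carry_out(commands="0 0 0 0 0.001 -0.0003 0.005; 0 0 0 0 0.002 -0.0006 0.005; 0 0 0 0 0.003 -0.0008 0.005; 0 0 0 0 0.004 -0.0008 0.005; 0 0 0 0 0.004 -0.0008 0.005; 0 0 0 0 0.004 -0.0008 0.005; 0 0 0 0 0.004 -0.0008 0.005")

```text
time_s: 14.35
ee_pos: [0.6437, -0.2277, 0.3056]
orientation: [2.098, 2.334, -0.002]
contact_force: [0.4, -0.4, 6.0]
finger_gap: 0.119
```

```bash
cat > m.py <<'E'
from h import *
import sys
k=sys.argv[1]
st(); grab('scene','s'+k); grab('top','t'+k)
for n in('s'+k,'t'+k):
    p,W=cloud(n); L=np.stack([(W[...,0]-O[0])*ex[0]+(W[...,1]-O[1])*ex[1],(W[...,0]-O[0])*ey[0]+(W[...,1]-O[1])*ey[1],W[...,2]],-1)
    M=(abs(L[...,1])<.07)&(abs(L[...,0]-.094)<.012)&(L[...,2]>.19)&(L[...,2]<.275)
    A=L[M]; c=np.polyfit(A[:,2],A[:,0],1); print(n,len(A),'theta',90+np.degrees(c[0]),'x at .22',np.polyval(c,.22))
    D=L[(L[...,2]>.085)&(L[...,2]<.108)&(L[...,0]<-.078)&(L[...,0]>-.14)&(L[...,1]<.1)&(L[...,1]>-.105)&(p.max(-1)<110)]
    print('door slope',len(D),np.polyfit(D[:,1],D[:,0],1) if len(D)>9 else 0)
    for nm,(x,y,z,r) in dict(dish=(.307,-.328,.013,.045),tip=(.632,.121,.071,.09)).items():
        Q=W[(np.hypot(W[...,0]-x,W[...,1]-y)<r)&(abs(W[...,2]-z)<.006)]; print(nm,len(Q),Q.mean(0).round(4) if len(Q) else '')
E
python3 m.py 9; python3 - <<'E'
from h import *
for n in('top1','scene1'):
    p,W=cloud(n)
    for nm,(x,y,z,r) in dict(dish=(.307,-.328,.013,.045),tip=(.632,.121,.071,.09)).items():
        Q=W[(np.hypot(W[...,0]-x,W[...,1]-y)<r)&(abs(W[...,2]-z)<.006)]; print(n,nm,len(Q),Q.mean(0).round(4))
E
```

```text
[ 0.0982 -0.0008  0.3056] F [0.4, -0.5, 6.0] gap 11.0 theta 90.06 r 0.1576
[[-0.106, 0.994, 0.002], [0.994, 0.106, -0.003], [-0.003, 0.001, -1.0]] [-0.5   0.47  1.02 -0.    1.65 -0.61]
s9 1628 theta 89.49842465643533 x at .22 0.09427854106585865
door slope 774 [-0.00235187 -0.08786828]
dish 615 [ 0.3053 -0.3295  0.0145]
tip 1302 [0.6468 0.1238 0.071 ]
t9 361 theta 89.65902275921044 x at .22 0.09443371240685981
door slope 313 [-0.00346525 -0.08595807]
dish 465 [ 0.3069 -0.3293  0.0146]
tip 1771 [0.6439 0.1282 0.0712]
top1 dish 470 [ 0.3068 -0.3292  0.0148]
top1 tip 1751 [0.6435 0.1282 0.0713]
scene1 dish 613 [ 0.3056 -0.3294  0.0144]
scene1 tip 1300 [0.6474 0.1237 0.071 ]
```

View pics/s9.png

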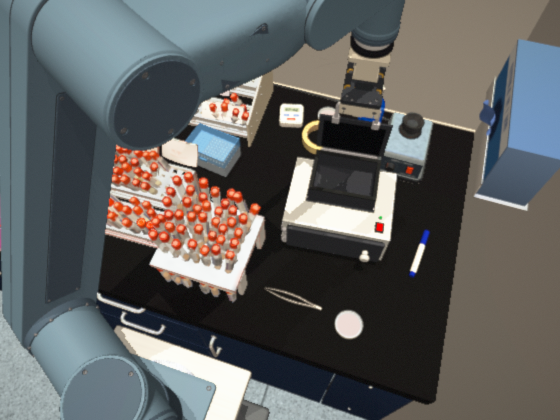

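>>> carry_out(commands="0 0 0 0 0.0006 -0.0008 0.005; 0 0 0 0 0.0006 -0.0008 0.005; 0 0 0 0 0.0006 -0.0008 0.005; 0 0 0 0 0.0006 -0.0008 0.005; 0 0 0 0 0.0006 -0.0008 0.005; 0 0 0 0 0.0006 -0.0008 0.005")

```text
time_s: 15.05
ee_pos: [0.6439, -0.2277, 0.3057]
orientation: [2.099, 2.334, -0.002]
contact_force: [-0.8, -1.0, 2.0]
finger_gap: 0.116
```

```bash
python3 m.py 10
```

```text
[ 0.0984 -0.0008  0.3057] F [-0.9, -0.9, 2.0] gap 10.8 theta 90.14 r 0.1577
[[-0.106, 0.994, 0.001], [0.994, 0.106, -0.003], [-0.003, 0.0, -1.0]] [-0.5   0.47  1.01 -0.    1.65 -0.61]
s10 1639 theta 89.53133925614782 x at .22 0.09433136743490719
door slope 774 [-0.00026254 -0.08778601]
dish 623 [ 0.3052 -0.3294  0.0145]
tip 1296 [0.6467 0.1238 0.0711]
t10 348 theta 89.65536007385354 x at .22 0.09446547522178665
door slope 305 [-0.00539344 -0.08604945]
dish 458 [ 0.3067 -0.3291  0.0147]
tip 1745 [0.6435 0.1284 0.0712]
```

```bash
python3 -c "
from station import workorder; print(workorder.finish_job())"
```

```text
the job is handed in; nothing more can be done
None
```

The door is shut, and the light flap is standing upright with the gripper still holding its handle. I handed the job in at about 15 s on the robot's clock.

- **Door:** I pushed the knob with the closed fingers tilted 15°. The push ended against a hard stop at about 45 N along the push, roughly 52 N in total at the fingertips. After I backed off, and again at the end, the door's edge was parallel to the box front within 0.005 rad. The catch itself can't be seen, so "seated" rests on that and on the stop.
- **Flap:** I gripped the sleeve at 30 N with the tool pointing down and swung the flap up along its arc, never letting go. The arm's measured position puts the flap at 90.1° and the camera depth at 89.5–89.7°, a disagreement of about half a degree. The last force reading was about 2 N, with the sleeve still held (opening 10.8 mm).
- **Things around the box:** The measured positions of the tip box and dish changed by less than 1 mm. I checked the forceps and pen only by eye, and they looked unmoved.

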